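# Switch on the clamping station's air

## Task

Switch on the clamping station's air at its three loose hand valves: press down the wide round button of the main valve first, then the square button of the clamp valve, then the slim pin button of the blow-off valve. Press each one gently but right down, and leave all three down. Do not pick up, shift or tip the valves, and leave the other things on the table alone.

Things in the scene. Friction and masses are not known exactly. Their poses are not given: they have to be found in the camera images.
- main_valve: The main valve: a plain aluminium block 64 x 56 mm and 42 mm high, with in the middle of its top a wide round mushroom button, 50 mm across with a flat top 36 mm across, of black plastic. It weighs 0.9 kg and stands loose on the table. Origin: centre of the underside; z up; x along the 64 mm side, y along its two brass side stubs (82 mm over both).
- main_button (a point): Centre of the top face of the main valve's button; it goes down with the button. 76 mm above the table when the button is right up, 64 mm when it is right down. Nothing stands above it.
- main_plunger (a joint): How far the main valve's button is pushed down (m): 0 right up, 0.012 right down on its stop; it starts between 0 and 0.0015. It moves against about 4 N of friction, has no spring, and stays where it is left.
- clamp_valve: The clamp valve: a plain aluminium block 64 x 56 mm and 42 mm high, with in the middle of its top a square button, 34 x 34 mm, of black plastic. It weighs 0.9 kg and stands loose on the table. Origin: centre of the underside; z up; x along the 64 mm side, y along its two brass side stubs (82 mm over both).
- clamp_button (a point): Centre of the top face of the clamp valve's button; it goes down with the button. 76 mm above the table when the button is right up, 64 mm when it is right down. Nothing stands above it.
- clamp_plunger (a joint): How far the clamp valve's button is pushed down (m): 0 right up, 0.012 right down on its stop; it starts between 0 and 0.0015. It moves against about 4 N of friction, has no spring, and stays where it is left.
- blowoff_valve: The blow-off valve: a plain aluminium block 64 x 56 mm and 42 mm high, with in the middle of its top a slim round pin button, 18 mm across, of black plastic. It weighs 0.9 kg and stands loose on the table. Origin: centre of the underside; z up; x along the 64 mm side, y along its two brass side stubs (82 mm over both).
- blowoff_button (a point): Centre of the top face of the blow-off valve's button; it goes down with the button. 76 mm above the table when the button is right up, 64 mm when it is right down. Nothing stands above it.
- blowoff_plunger (a joint): How far the blow-off valve's button is pushed down (m): 0 right up, 0.012 right down on its stop; it starts between 0 and 0.0015. It moves against about 4 N of friction, has no spring, and stays where it is left.
- gauge_block: Bystander: bright steel setting block, 30 x 50 x 20 mm, loose. Origin: centre of the underside.
- profile_offcut: Bystander: grey aluminium profile offcut standing on end, 45 x 45 x 62 mm, loose. Origin: centre of the underside.
- wax_tin: Bystander: flat round tin, 70 mm across and 34 mm high, loose. Origin: centre of the underside.
Not all that is in view belongs to the job. What is shaped like the main_valve but green is not meant.

How it is judged:
By the outcome, as a careful person would: the job done as asked, in the order asked, and still so for the second after the job is handed in, with the robot touching nothing.
It also fails if it takes over 51 s, if anything falls off the work surface, if the arm or the gripper's body presses on something with over 40 N, if the wrist force passes 120 N, or if a joint passes its speed limit or range.

## Robot

A 7-joint arm with a two-finger parallel gripper is mounted at the origin on a cart in front of the work surface, level with it; the furniture and walls round the work are solid. World frame = base frame: x ahead of the robot, y to its left, z up, the work surface at z = 0. Lengths are in m, angles in rad, forces in N, time in s.
With the tool pointing down it reaches from about 0.4 to 0.85 m from the base axis. Payload 10.4 kg.
Tool frame: the origin (TCP) lies on the centre line of the jaws, within the pads' length; the fingertips stand 17 mm ahead of it and the grasp point (between the pads) lies 2 mm behind it; z points along the fingers, y is the line along which they close (so a half turn about z gives the same grasp; the last joint's range is limited). The gripper opens to 85 mm and grips with 20 to 120 N. Pads are 22 mm wide; open, the fingers measure 114 mm over their backs; the gripper's body (76 mm by 85 mm) begins 54 mm behind the grasp point. The pads swing forward as they close: fully open they stand 13 mm farther back than shut.
Start: joints at [1.156, 0.332, -0.065, 1.46, 0.022, 1.35, -0.088], TCP at [0.239, -0.578, 0.248] pointing down, gripper open.
Joint ranges: [-2.6, 2.6], [-0.5, 2.12], [-1.47, 1.34], [0.16, 2.42], [-1.27, 4.41], [0.06, 2.06], [-2.6, 2.6]. Speed limits (rad/s): [2.22, 2.22, 2.79, 2.79, 3.14, 3.14, 3.14].

## Interface

Orientations are given as a unit quaternion [x, y, z, w].
In Python, from workcell import sensors, imaging, order, spotter gives the robot as it stands. The module is installed in compiled form; this text tells all that it offers.
- The arm moves only by the shell command python3 -m inch 'ROWS' [FORCE]. ROWS is JSON, a list that holds one entry, the list of rows, each a list of 7 numbers: the shift along the tool's x, y, z in m, then the turn, a rotation vector about the tool's x, y, z in rad, then the closure, from -1 (fully open) to 1 (shut). In form: [[[x, y, z, ax, ay, az, hand], ...]]. A call has 1 to 10 rows; each row is the pose to reach, as a shift and turn from the pose commanded when the call began, along the tool's axes at that moment; what a row does not reach only later rows make up. A row lasts 1/10 s, in which the tool goes at most 50 mm and 8.59 degrees, less where a joint would pass 70% of its speed; a pose out of reach is approached as far as the arm can. A call with a gripper value outside its range is refused whole. The fingers move at their own pace and stop on an object; FORCE is the grip in N (left out, the last holds). Time passes only in rows, so rows that repeat a pose let the fingers close. It gives the time, the measured TCP pose, the force, the opening and the grip force at its end, in the units of the state.
- sensors.get_obs(): the state, without advancing time (a new reading comes with each control period).
- imaging.camera(name): name is "side" or "top"; returns the picture (420x560x3 uint8, blue, green, red); there is no depth.
- imaging.calibration(name): a dict with "mtx" (3x3 intrinsics, pixels), "R" (3x3) and "t" (3): a world point X has camera coordinates R X + t. Camera axes: x right, y down, z forward; pixel columns grow to the right and rows downward; lengths in m; the calibration is good to about 2 mm. A picture is of the moment at which its call begins. calibration takes no time and is no camera call.
- order.hand_in(): hands the job in; it is judged then, once.
Trained networks look in the newest picture that a camera, given by its name, has taken for a name from the list of things; names that differ only in an ending like _2 or _b are one class to them, and where a whole thing is asked for, a point or a joint stands for the part that bears it (a point fixed in the world has none). Each returns a list of dicts, best first, with "conf" (0 to 1); they miss things now and then, are a little off and sometimes report something else, mostly with a low value. They report only what shows in the picture. A call takes as long as a camera call. They do not tell look-alikes from the thing itself.
- spotter.look_for(label, camera): "pixel" ([column, row] in pixels, amid what is visible of it).
The state is a dict: "clock": time; "joint_pos": joint angles; "joint_velocities": joint speeds; "tau": joint torques, N m; "position": TCP position; "ee_rot": TCP orientation; "ft_force": force on the tool from outside, world axes, zero at the start; "torque": the same for the moment, N m; "grip_width": opening from 0.0 (shut) to 1.0 (fully open); "grasp_force": force on a finger pad.
Only numpy, scipy, OpenCV 4.12 (cv2) and the standard library are available. Lean on these libraries where they do the work, as an engineer would, in place of code of your own. Each camera call takes 0.05 s, during which the arm holds its last target. There are 200 camera calls.

## Working session

There is one attempt and no reset: what is moved stays moved. The work goes in short steps, Python scripts to look and compute and a shell command to move; the robot and the scene stay as the last step left them, time stands still between calls to the robot, and variables do not carry over. Pictures are saved under pics/ and viewed, at most 10 in all, crops included, and the job is handed in when it is done.

```bash
mkdir -p pics
cat > h.py <<'E'
import numpy as np, cv2
from workcell import sensors, imaging, order, spotter
def world(cam,px,z):
    c=imaging.calibration(cam);R=np.array(c["R"]);t=np.array(c["t"]);K=np.array(c["mtx"])
    d=R.T@np.linalg.solve(K,[px[0],px[1],1.]);o=-R.T@t
    return o+d*(z-o[2])/d[2]
def pix(cam,X):
    c=imaging.calibration(cam);p=np.array(c["mtx"])@(np.array(c["R"])@np.array(X)+np.array(c["t"]));return p[:2]/p[2]
E
python3 - <<'E'
from h import *
np.set_printoptions(precision=3,suppress=True)
for c in ("top","side"):
    cv2.imwrite(f"pics/{c}0.png",imaging.camera(c))
    for n in ("main_button","clamp_button","blowoff_button"):
        for r in spotter.look_for(n,c)[:4]: print(c,n,np.round(r["pixel"],1),round(r["conf"],2),world(c,r["pixel"],.06))
o=sensors.get_obs();print(o["clock"],o["position"],o["ee_rot"],o["ft_force"],o["grip_width"])
E
```

```text
top main_button [391.9 209.2] 0.75 [ 0.531 -0.358  0.06 ]
top main_button [391.3 250.7] 0.68 [ 0.408 -0.351  0.06 ]
top clamp_button [253.1 197.5] 0.65 [0.577 0.055 0.06 ]
top blowoff_button [206.2 166. ] 0.71 [0.676 0.194 0.06 ]
side main_button [179.1 151.8] 0.51 [ 0.508 -0.356  0.06 ]
side main_button [202.1 130.3] 0.5 [ 0.399 -0.356  0.06 ]
side clamp_button [296.9 221.1] 0.55 [0.563 0.055 0.06 ]
0.4 [ 0.239 -0.578  0.248] [ 0.981  0.195 -0.    -0.   ] [-0.347  0.515  0.205] 1.0018859589073192
```

View pics/top0.png

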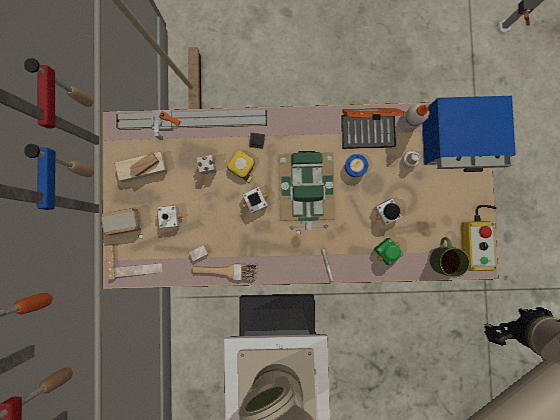

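View pics/side0.png

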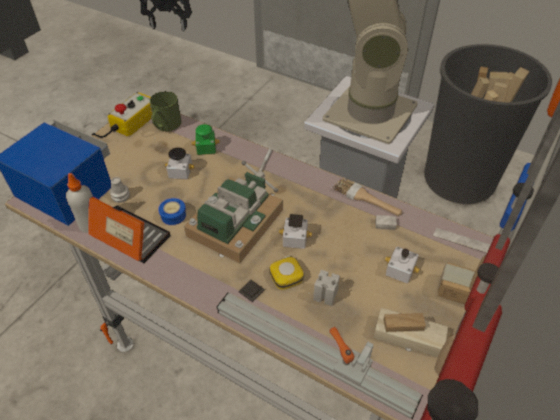

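The top view shows the main valve with its black button at (390,211), its green look-alike at (388,251), the clamp valve at (255,200) and the blow-off valve at (167,216). The network's blow-off hit at (206,166) is the profile offcut; in the side view the slim pin stands at (404,256), which matches the top (167,216). For the main valve I take (390,211), since it is aluminium and black and the other is green. One enlarged crop will confirm this.

Run:
```python
from h import *
np.set_printoptions(precision=3,suppress=True)
t=cv2.imread("pics/top0.png");s=cv2.imread("pics/side0.png")
def cr(im,x,y): return cv2.resize(im[y-25:y+25,x-25:x+25],(260,260),interpolation=cv2.INTER_CUBIC)
cv2.imwrite("pics/crop.png",np.vstack([np.hstack([cr(t,390,215),cr(t,255,200),cr(t,167,216)]),np.hstack([cr(s,180,162),cr(s,295,228),cr(s,403,262)])]))
for cam,im,L in (("top",t,[(390,211),(255,200),(167,216)]),("side",s,[(178,155),(296,221),(404,254)])):
  for x,y in L:
    w=im[y-13:y+14,x-13:x+14].max(2)
    m=(w<60).astype(np.uint8);n,l,st,ce=cv2.connectedComponentsWithStats(m)
    for i in range(1,n):
      if st[i,4]>8: p=ce[i]+[x-13,y-13];print(cam,p,st[i],world(cam,p,.07))
```

```text
top [391.39  211.161] [  7   5  16  17 205] [ 0.525 -0.353  0.07 ]
top [253.901 198.928] [  6   5  13  14 111] [0.572 0.052 0.07 ]
top [164.6  216.04] [ 8 11  6  5 25] [0.528 0.318 0.07 ]
side [176.75  153.392] [  4   6  16  12 148] [ 0.525 -0.349  0.07 ]
side [295.333 220.111] [  7   7  12  12 126] [0.57  0.055 0.07 ]
side [404.7  252.75] [12  9  5  7 20] [0.528 0.322 0.07 ]
```

View pics/crop.png

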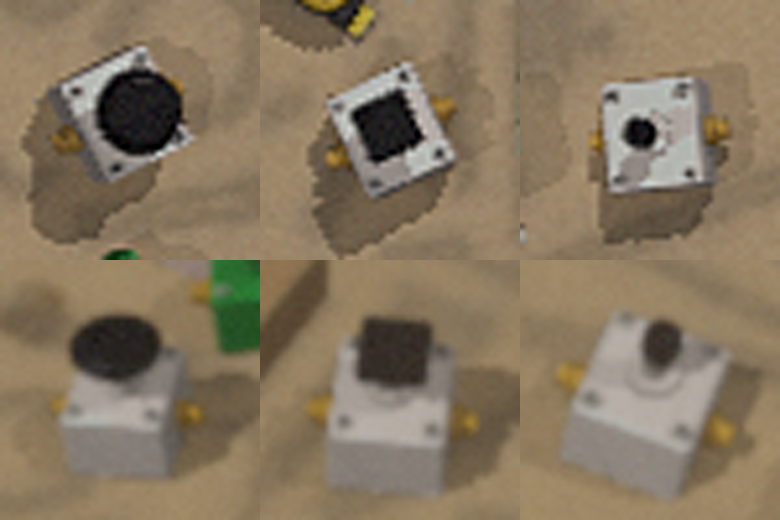

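The crop confirms all three: wide round black button on aluminium (main), square (clamp), slim pin (blow-off). Estimated button centres are main (0.525,-0.351), clamp (0.571,0.053) and blow-off (0.528,0.320). I shut the fingers and move above the main valve.

```bash
python3 -m inch '[[[0.351,-0.1,0,0,0,0,1],[0.351,-0.1,0,0,0,0,1],[0.351,-0.1,0,0,0,0,1],[0.351,-0.1,0,0,0,0,1],[0.351,-0.1,0,0,0,0,1],[0.351,-0.1,0.03,0,0,0,1],[0.351,-0.1,0.06,0,0,0,1],[0.351,-0.1,0.09,0,0,0,1],[0.351,-0.1,0.11,0,0,0,1],[0.351,-0.1,0.11,0,0,0,1]]]' 20
python3 - <<'E'
from h import *
o=sensors.get_obs();p=o["position"];print(o["clock"],p,o["ee_rot"],o["ft_force"],o["grip_width"])
ims=[]
for c in("top","side"):
    im=imaging.camera(c);x,y=pix(c,[.525,-.351,.08]).astype(int)
    ims.append(cv2.resize(im[y-30:y+30,x-40:x+40],(400,300),interpolation=cv2.INTER_CUBIC))
cv2.imwrite("pics/m1.png",np.hstack(ims))
E
```

```text
clock: 1.4
position: [0.5236, -0.3491, 0.1343]
ee_rot: [0.981, 0.196, -0.002, -0.002]
ft_force: [0.9, -0.2, 0.4]
grip_width: -0.003
grasp_force: 0.0
1.4 [ 0.52364493 -0.34906497  0.13425273] [ 0.98066976  0.19564027 -0.00238502 -0.00245212] [ 0.89365787 -0.23183968  0.383186  ] -0.003373312248140266
```

View pics/m1.png

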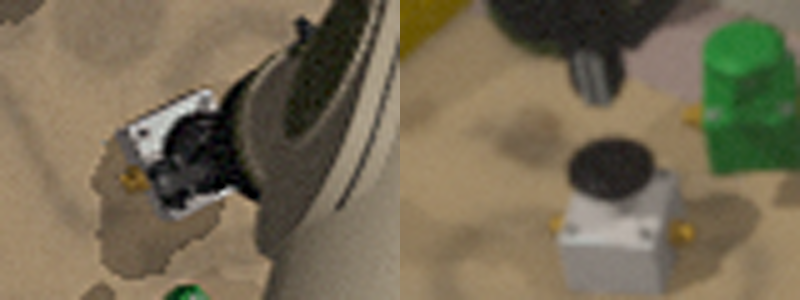

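The tip is over the main button in both views. I descend to just above it, then press in small steps.

```bash
python3 -m inch '[[[0,0,0.015,0,0,0,1],[0,0,0.03,0,0,0,1],[0,0,0.036,0,0,0,1],[0,0,0.036,0,0,0,1]]]'; python3 -m inch '[[[0,0,0.002,0,0,0,1],[0,0,0.004,0,0,0,1],[0,0,0.006,0,0,0,1],[0,0,0.008,0,0,0,1],[0,0,0.01,0,0,0,1],[0,0,0.01,0,0,0,1]]]'
```

```text
clock: 1.9
position: [0.5241, -0.3511, 0.1012]
ee_rot: [0.981, 0.194, -0.001, -0.001]
ft_force: [0.2, 0.1, 0.7]
grip_width: -0.004
grasp_force: 0.0
clock: 2.5
position: [0.5249, -0.3512, 0.0922]
ee_rot: [0.981, 0.195, -0.0, 0.0]
ft_force: [-0.0, 0.1, -0.2]
grip_width: 0.002
grasp_force: 0.0
```

```bash
python3 -m inch '[[[0,0,0.002,0,0,0,1],[0,0,0.004,0,0,0,1],[0,0,0.005,0,0,0,1],[0,0,0.005,0,0,0,1]]]'; python3 -m inch '[[[0,0,0.001,0,0,0,1],[0,0,0.003,0,0,0,1],[0,0,0.004,0,0,0,1],[0,0,0.004,0,0,0,1]]]'
```

```text
clock: 2.9
position: [0.525, -0.3512, 0.0872]
ee_rot: [0.981, 0.195, 0.0, 0.0]
ft_force: [0.6, -0.0, 2.3]
grip_width: 0.003
grasp_force: 0.9
clock: 3.3
position: [0.525, -0.3512, 0.0831]
ee_rot: [0.981, 0.195, 0.0, 0.0]
ft_force: [0.7, -0.3, 1.7]
grip_width: -0.002
grasp_force: 0.6
```

```bash
python3 -m inch '[[[0,0,0.001,0,0,0,1],[0,0,0.002,0,0,0,1],[0,0,0.002,0,0,0,1]]]'; python3 -m inch '[[[0,0,0.001,0,0,0,1],[0,0,0.001,0,0,0,1]]]'
```

```text
clock: 3.6
position: [0.525, -0.3512, 0.0813]
ee_rot: [0.981, 0.195, 0.0, 0.0]
ft_force: [1.0, -0.3, 1.9]
grip_width: -0.004
grasp_force: 1.1
clock: 3.8
position: [0.5251, -0.3513, 0.0811]
ee_rot: [0.981, 0.195, 0.0, 0.0]
ft_force: [-3.6, 1.7, 10.0]
grip_width: 0.004
grasp_force: 4.7
```

Force rises to 10 N at TCP 0.081, which is the stop. I give one small confirming push, then raise.

```bash
python3 -m inch '[[[0,0,0.0005,0,0,0,1],[0,0,0.0005,0,0,0,1]]]'; python3 -m inch '[[[0,0,-0.005,0,0,0,1],[0,0,-0.03,0,0,0,1],[0,0,-0.07,0,0,0,1],[0,0,-0.11,0,0,0,1],[0,0,-0.15,0,0,0,1],[0,0,-0.17,0,0,0,1],[0,0,-0.17,0,0,0,1]]]'
python3 - <<'E'
from h import *
from scipy.spatial.transform import Rotation as Ro
o=sensors.get_obs();R=Ro.from_quat(o["ee_rot"]).as_matrix();print(o["position"])
print(np.round(R.T@(np.array([.571,.053,.25])-o["position"]),4), np.round(R.T@(np.array([.528,.320,.25])-[.571,.053,.25]),4))
E
```

```text
clock: 4.0
position: [0.5251, -0.3513, 0.0811]
ee_rot: [0.981, 0.195, 0.0, 0.0]
ft_force: [-3.4, 2.2, 12.6]
grip_width: 0.001
grasp_force: 6.7
clock: 4.7
position: [0.5259, -0.3518, 0.2533]
ee_rot: [0.981, 0.195, 0.002, 0.002]
ft_force: [0.7, -0.9, 0.0]
grip_width: -0.001
grasp_force: 0.0
[ 0.52594813 -0.35182845  0.25334445]
[ 0.1962 -0.357   0.0024] [ 0.0622 -0.2632 -0.001 ]
```

```bash
python3 -m inch '[[[0.197,-0.356,0,0,0,0,1],[0.197,-0.356,0,0,0,0,1],[0.197,-0.356,0,0,0,0,1],[0.197,-0.356,0,0,0,0,1],[0.197,-0.356,0,0,0,0,1],[0.197,-0.356,0,0,0,0,1],[0.197,-0.356,0,0,0,0,1],[0.197,-0.356,0,0,0,0,1],[0.197,-0.356,0,0,0,0,1],[0.197,-0.356,0,0,0,0,1]]]'; python3 -m inch '[[[0,0,0.04,0,0,0,1],[0,0,0.08,0,0,0,1],[0,0,0.11,0,0,0,1],[0,0,0.12,0,0,0,1],[0,0,0.12,0,0,0,1],[0,0,0.12,0,0,0,1]]]';  python3 - <<'E'
from h import *
ims=[]
for c,z in(("top",.52),("side",.08)):
    im=imaging.camera(c);x,y=pix(c,[.571,.053,.08]).astype(int)
    ims.append(cv2.resize(im[y-30:y+30,x-40:x+40],(400,300),interpolation=cv2.INTER_CUBIC))
im=imaging.camera("top");x,y=pix("top",[.525,-.351,.07]).astype(int)
im2=imaging.camera("side");u,v=pix("side",[.525,-.351,.06]).astype(int)
f=lambda a,x,y:cv2.resize(a[y-25:y+25,x-33:x+33],(400,300),interpolation=cv2.INTER_CUBIC)
cv2.imwrite("pics/m2.png",np.vstack([np.hstack(ims),np.hstack([f(im,x,y),f(im2,u,v)])]))
E
```

```text
clock: 5.7
position: [0.5704, 0.055, 0.2486]
ee_rot: [0.98, 0.197, -0.001, -0.0]
ft_force: [-0.6, -0.7, -1.0]
grip_width: 0.0
grasp_force: 0.0
clock: 6.3
position: [0.5718, 0.0524, 0.1312]
ee_rot: [0.981, 0.194, 0.001, 0.0]
ft_force: [0.7, -0.5, -0.6]
grip_width: 0.004
grasp_force: 0.0
```

View pics/m2.png

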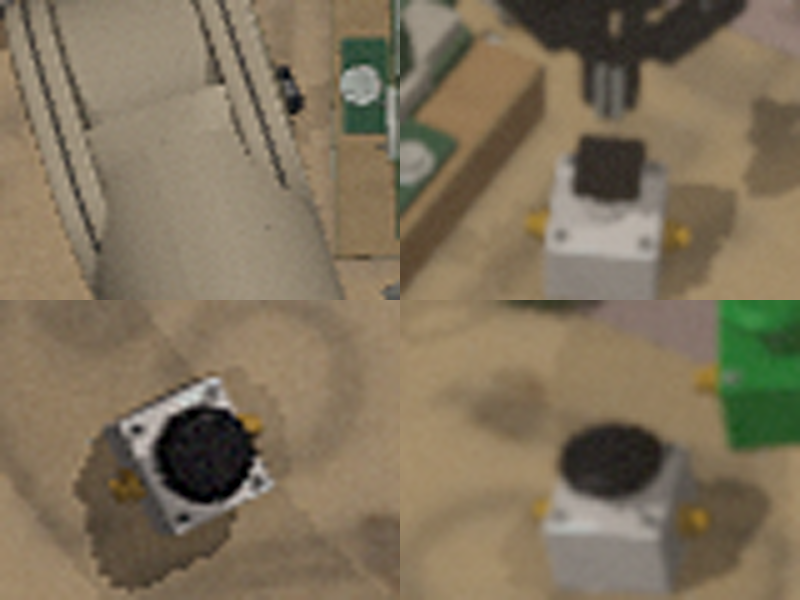

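The main button is visibly lower and its valve is unmoved. In the side view the fingertips are centred over the square button, about (610,110) over (610,150) in the crop. I press.

```bash
python3 -m inch '[[[0,0,0.015,0,0,0,1],[0,0,0.03,0,0,0,1],[0,0,0.036,0,0,0,1],[0,0,0.038,0,0,0,1],[0,0,0.04,0,0,0,1],[0,0,0.042,0,0,0,1],[0,0,0.042,0,0,0,1]]]'; python3 -m inch '[[[0,0,0.002,0,0,0,1],[0,0,0.004,0,0,0,1],[0,0,0.006,0,0,0,1],[0,0,0.006,0,0,0,1]]]'; python3 -m inch '[[[0,0,0.001,0,0,0,1],[0,0,0.0015,0,0,0,1],[0,0,0.0015,0,0,0,1]]]'
```

```text
clock: 7.2
position: [0.5712, 0.0531, 0.0878]
ee_rot: [0.981, 0.195, 0.0, 0.0]
ft_force: [-0.2, 0.1, -0.9]
grip_width: -0.002
grasp_force: 0.0
clock: 7.6
position: [0.5713, 0.0531, 0.0817]
ee_rot: [0.981, 0.195, 0.0, 0.0]
ft_force: [0.5, 0.7, 1.3]
grip_width: -0.002
grasp_force: 0.5
clock: 7.9
position: [0.5714, 0.0531, 0.0811]
ee_rot: [0.981, 0.195, 0.0, 0.0]
ft_force: [-3.4, 0.5, 9.7]
grip_width: -0.0
grasp_force: 4.8
```

```bash
python3 -m inch '[[[0,0,0.0005,0,0,0,1],[0,0,0.0005,0,0,0,1]]]'; python3 -m inch '[[[0,0,-0.005,0,0,0,1],[0,0,-0.03,0,0,0,1],[0,0,-0.07,0,0,0,1],[0,0,-0.1,0,0,0,1],[0,0,-0.12,0,0,0,1],[0,0,-0.12,0,0,0,1]]]'; python3 -m inch '[[[0.062,-0.263,0,0,0,0,1],[0.062,-0.263,0,0,0,0,1],[0.062,-0.263,0,0,0,0,1],[0.062,-0.263,0,0,0,0,1],[0.062,-0.263,0,0,0,0,1],[0.062,-0.263,0.01,0,0,0,1],[0.062,-0.263,0.04,0,0,0,1],[0.062,-0.263,0.07,0,0,0,1],[0.062,-0.263,0.09,0,0,0,1],[0.062,-0.263,0.09,0,0,0,1]]]';  python3 - <<'E'
from h import *
f=lambda a,x,y:cv2.resize(a[y-25:y+25,x-33:x+33],(400,300),interpolation=cv2.INTER_CUBIC)
T,S=imaging.camera("top"),imaging.camera("side");r=[]
for X in([.528,.32,.08],[.571,.053,.06]): r.append(np.hstack([f(T,*pix("top",X).astype(int)),f(S,*pix("side",X).astype(int))]))
cv2.imwrite("pics/m3.png",np.vstack(r))
o=sensors.get_obs();print(o["position"],o["clock"],pix("side",[*o["position"][:2],o["position"][2]-.017]),pix("side",[.528,.32,.076]))
E
```

```text
clock: 8.1
position: [0.5715, 0.0531, 0.0811]
ee_rot: [0.981, 0.195, 0.001, 0.0]
ft_force: [-4.4, -1.1, 14.1]
grip_width: 0.001
grasp_force: 7.1
clock: 8.7
position: [0.5724, 0.0533, 0.2027]
ee_rot: [0.981, 0.195, 0.002, 0.0]
ft_force: [0.8, 0.0, -0.8]
grip_width: -0.001
grasp_force: 0.0
clock: 9.7
position: [0.5258, 0.3183, 0.1055]
ee_rot: [0.981, 0.195, -0.003, 0.001]
ft_force: [-1.0, -0.9, 0.3]
grip_width: -0.0
grasp_force: 0.0
[0.52763992 0.31972112 0.10951287] 9.8 [405.54431094 246.09798768] [404.39951758 250.7072329 ]
```

View pics/m3.png

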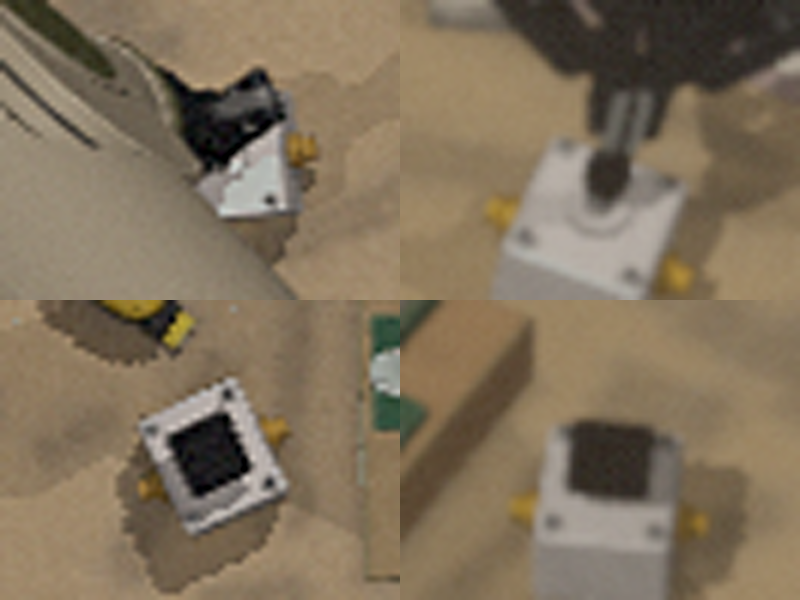

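The clamp button is down and its valve is unmoved. The tip sits slightly right of the pin in the side crop, (625,140) against (608,155), but the arm was still settling, so I look once more.

```bash
python3 -m inch '[[[0,0,0.004,0,0,0,1],[0,0,0.006,0,0,0,1],[0,0,0.006,0,0,0,1],[0,0,0.006,0,0,0,1]]]'
python3 - <<'E'
from h import *
S=imaging.camera("side")
cv2.imwrite("pics/m4.png",cv2.resize(S[235:275,378:432],(756,560),interpolation=cv2.INTER_CUBIC))
o=sensors.get_obs();p=o["position"]
for X in([*p[:2],p[2]-.017],[.528,.32,.076],[.538,.32,.076],[.528,.33,.076]):print((pix("side",X)-[378,235])*14)
E
```

```text
clock: 10.2
position: [0.5281, 0.3198, 0.1042]
ee_rot: [0.981, 0.195, 0.0, -0.0]
ft_force: [0.1, -0.5, 0.5]
grip_width: 0.002
grasp_force: 0.0
[379.84299846 177.79118983]
[369.59324611 219.9012606 ]
[346.40961044 261.44523814]
[426.95412864 244.55288884]
```

View pics/m4.png

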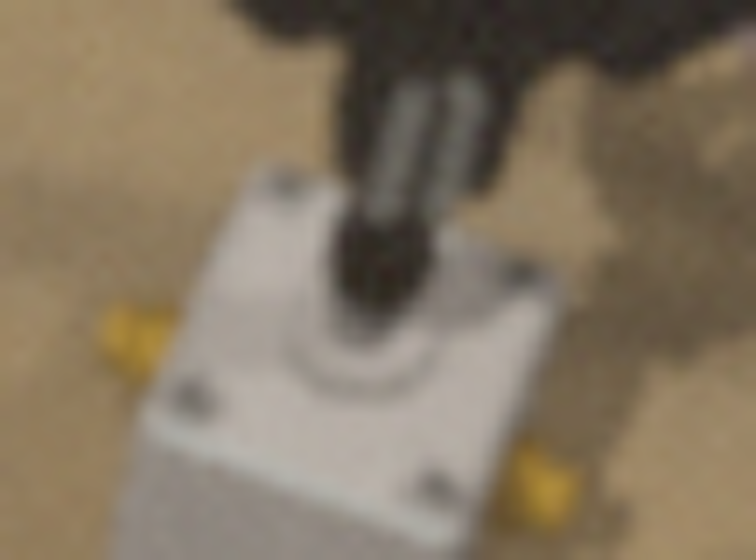

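In the settled view the pin top is at about (385,250) and the fingertip end at about (412,200). After allowing for height the tip is about 3-4 mm off, so I shift by (+0.002,+0.003) in tool axes and press.

```bash
python3 -m inch '[[[0.002,0.003,0,0,0,0,1],[0.002,0.003,0.006,0,0,0,1],[0.002,0.003,0.009,0,0,0,1],[0.002,0.003,0.011,0,0,0,1],[0.002,0.003,0.013,0,0,0,1],[0.002,0.003,0.015,0,0,0,1],[0.002,0.003,0.015,0,0,0,1]]]'; python3 -m inch '[[[0,0,0.002,0,0,0,1],[0,0,0.004,0,0,0,1],[0,0,0.006,0,0,0,1],[0,0,0.006,0,0,0,1]]]'; python3 -m inch '[[[0,0,0.001,0,0,0,1],[0,0,0.0015,0,0,0,1],[0,0,0.0015,0,0,0,1]]]'
```

```text
clock: 10.95
position: [0.5308, 0.3178, 0.0886]
ee_rot: [0.981, 0.195, -0.0, 0.0]
ft_force: [-0.4, 0.1, 0.3]
grip_width: 0.002
grasp_force: 0.0
clock: 11.35
position: [0.5309, 0.3178, 0.0825]
ee_rot: [0.981, 0.195, 0.0, -0.0]
ft_force: [-0.1, 0.6, 0.3]
grip_width: 0.003
grasp_force: 0.2
clock: 11.65
position: [0.531, 0.3179, 0.0813]
ee_rot: [0.981, 0.195, 0.0, -0.0]
ft_force: [-0.1, -0.2, 2.4]
grip_width: -0.001
grasp_force: 1.2
```

```bash
python3 -m inch '[[[0,0,0.0008,0,0,0,1],[0,0,0.0008,0,0,0,1]]]'; python3 -m inch '[[[0,0,0.0008,0,0,0,1],[0,0,0.0008,0,0,0,1]]]'
```

```text
clock: 11.85
position: [0.531, 0.3179, 0.0811]
ee_rot: [0.981, 0.195, 0.0, 0.0]
ft_force: [-2.1, -1.5, 8.4]
grip_width: 0.006
grasp_force: 4.1
clock: 12.05
position: [0.5311, 0.318, 0.081]
ee_rot: [0.981, 0.195, 0.0, 0.0]
ft_force: [-4.7, -2.8, 14.2]
grip_width: -0.003
grasp_force: 7.3
```

It is on the stop with 14 N. I raise and check all three.

```bash
python3 -m inch '[[[0,0,-0.005,0,0,0,1],[0,0,-0.03,0,0,0,1],[0,0,-0.07,0,0,0,1],[0,0,-0.11,0,0,0,1],[0,0,-0.15,0,0,0,1],[0,0,-0.19,0,0,0,1],[0,0,-0.19,0,0,0,1],[0,0,-0.19,0,0,0,1]]]'
python3 - <<'E'
from h import *
f=lambda a,x,y:cv2.resize(a[y-25:y+25,x-22:x+22],(264,300),interpolation=cv2.INTER_CUBIC)
T,S=imaging.camera("top"),imaging.camera("side")
P=([.525,-.351,.06],[.571,.053,.06],[.528,.32,.06])
cv2.imwrite("pics/end.png",np.vstack([np.hstack([f(I,*pix(c,X).astype(int)) for X in P]) for c,I in(("top",T),("side",S))]))
E
```

```text
clock: 12.85
position: [0.5312, 0.3179, 0.2702]
ee_rot: [0.981, 0.195, 0.001, -0.0]
ft_force: [-0.0, -0.1, -0.9]
grip_width: -0.0
grasp_force: 0.0
```

View pics/end.png

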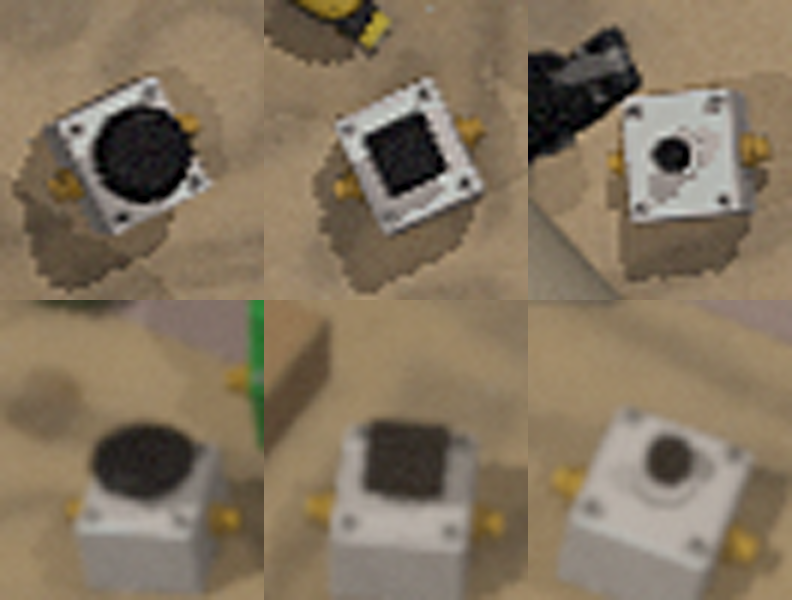

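All three buttons are down, the valves look unmoved, and the arm is clear.

```bash
python3 -c "
from workcell import order;print(order.hand_in())"
```

```text
the job is handed in; nothing more can be done
None
```

I pressed the main, clamp and blow-off buttons down to their stops in that order, with no more than about 14 N read at the end of each press, and handed the job in at about 13 s; the last pictures show all three down and the valves apparently unmoved.

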